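# Refit the jog knob on its D-shaft and hold it pressed

### The arm

A 6-joint arm with a two-finger parallel gripper is mounted at the origin on the work surface. World frame = base frame: x ahead of the robot, y to its left, z up, the work surface at z = 0. Lengths are in mm, angles in rad, forces in N, time in s.
With the tool pointing down it reaches from about 325 to 750 mm from the base axis. Payload 7.6 kg.
Tool frame: the origin (TCP) lies midway between the tips of the shut fingers; the grasp point (between the pads) lies 19 mm behind it; x points along the fingers, y is the direction in which the jaws open and shut, and the axes are right-handed (so a half turn about x gives the same grasp; the last joint's range is limited). The gripper opens to 85 mm and grips with 20 to 120 N. Pads are 22 mm wide; open, the fingers measure 114 mm over their backs; the gripper's body (76 mm by 85 mm) begins 54 mm behind the grasp point. The pads swing forward as they close: fully open they stand 13 mm farther back than shut.
Start: joints at [1.212, 0.052, 1.401, -0, 1.689, -0.07], TCP at [149.504, 503.283, 231.323] pointing down, gripper open.
Joint ranges: [-2.9, 2.9], [-0.91, 2.17], [0.12, 2.37], [-1.06, 4.2], [0.26, 2.73], [-2.93, 2.93]. Speed limits (rad/s): [2.57, 2.57, 3.01, 3.14, 3.14, 3.14].

### API

Orientations are given as [roll, pitch, yaw] about the fixed x, y, z axes, in that order (R = Rz(yaw) Ry(pitch) Rx(roll)).
In Python, from workcell import manip, gripper_to, kin, viewer, get_t, get_joint_pos, get_joint_vel, get_joint_efforts, get_tcp_pos, get_ee_rot, get_force, get_torque, get_opening gives the robot as it stands. The module is installed in compiled form; this text tells all that it offers. Calls block until the motion is done:
- manip.move_to(position, orientation): joint-space move of the TCP to a pose.
- manip.movel(position, rotation=None, speed=150): straight line of the TCP; rotation=None keeps the orientation; speed is the mean speed in mm/s.
- manip.goto_joints(angles): joint-space move.
- gripper_to(opening, effort=None): finger opening in mm; effort is the grip in N (None keeps the last); returns when the fingers have stopped.
- manip.sleep(seconds).
- kin.ik(position, orientation): joint angles nearest the present ones, or None.
- viewer.grab_frame(name): name is "scene" or "top" or "wrist"; returns the picture (384x512x3 uint8, blue, green, red); there is no depth.
- viewer.camera_params(name): a dict with "intrinsics" (3x3 intrinsics, pixels), "k1" (the pictures are not rectified: a ray, as slopes to the right and down, at radius r is drawn at 1 + k1 r^2 times it, then the intrinsics apply), "world_to_cam" (4x4, takes a point from world to camera coordinates); the wrist camera has in their place "hand_eye" (4x4, takes a point from camera to tool coordinates, whose origin is the TCP and whose axes are the tool frame's). Camera axes: x right, y up, looking along -z (the intrinsics and any distortion apply to the point x, -y, -z); pixel columns grow to the right and rows downward; lengths in mm; the calibration is good to about 2 mm. A picture is of the moment at which its call begins: read the wrist's pose just before it. camera_params takes no time and is no camera call.
A pose or a line that the arm cannot do raises manip.Unreachable and nothing moves.
- manip.finish_job(): hands the job in, once; it reports no verdict.
Readings, each from a call of its own:
- get_t(): time.
- get_joint_pos(): joint angles.
- get_joint_vel(): joint speeds.
- get_joint_efforts(): joint torques, N m.
- get_tcp_pos(): TCP position.
- get_ee_rot(): TCP orientation.
- get_force(): force on the tool from outside, world axes, zero at the start.
- get_torque(): the same for the moment, N m.
- get_opening(): finger opening in mm.
Only numpy, scipy, OpenCV 4.12 (cv2) and the standard library are available. Lean on these libraries where they do the work, as an engineer would, in place of code of your own. Each camera call takes 0.05 s, during which the arm holds its last target.

### The job

The red knob has come off the small grey control box on the workshop bench. Pick it up, turn it so that the flat in its bore matches the flat of the box's steel D-shaft, and push it down over the shaft until it sits on the collar; then keep pressing so that the sprung shaft is pushed fully in, and finish like that, with the gripper still on the knob holding it down. Leave the other things on the bench where they are.

Things in the scene. Friction and masses are not known exactly. Their poses are not given: they have to be found in the camera images.
- knob_center (a point): the loose red plastic knob (80 g), 40 mm tall, standing on its underside. Point on its axis, half-way up: 20 mm above the underside. A round skirt, 56 mm diameter, 6 mm high, is at the bottom; above it, up to the top, stands a bar grip 60 mm long (along x) and 26 mm wide (along y): pinch the bar across its width, fingertips 8 mm or more above the underside. z is up
- knob_mouth (a point): centre of the mouth of the knob's bore, in its underside on its axis, 20 mm below knob_center; same axes. The bore is a D-shaped blind hole, 17.6 mm diameter, 27 mm deep, its flat on the +x side 4.8 mm from the axis. A white line on the bar's top and on its end face marks this +x (flat) side
- knob: the same red knob; origin at the centre of its underside, same axes
- shaft_seat (a point): point on the axis of the upright D-shaft, at the top face of its dark round collar (38 mm diameter), where the knob's underside must sit; 60 mm above the bench with the shaft out. A white line on the collar marks the +x side, where the shaft's flat is. z is up. The knob goes on only with its +x along this +x, within about 10 degrees
- shaft_tip (a point): centre of the top of the steel D-shaft, 24 mm above shaft_seat, same axes. The shaft is 15.6 mm in diameter, its flat on +x, 4 mm from the axis; the topmost 5 mm taper to about half that size, as a lead-in. Shaft and collar together are sprung and can be pushed in by 6 mm
- plunger (a joint): how far the sprung shaft and collar are pushed in, in m: 0 out, 0.006 fully in; the spring takes 4 N to start and 9 N when fully in, then there is a hard stop
- shaft (a joint): angle of the D-shaft in the box, rad, counter-clockwise from above; 0 when its flat faces the box's +x. It starts anywhere from -0.6 to 0.6 and turns only stiffly (0.25 N m)
- box: the fixed grey control box, 120 x 120 mm (base 126 mm), 50 mm tall, origin at the centre of its underside; the shaft stands at the centre of its top. A green lamp lens 5 mm high sits in its +x +y corner, 59 mm from the shaft's axis
- hexkey: bystander: bright steel L-shaped hex key lying flat, long arm 75 mm, short arm 35 mm, 8 mm thick; lies 85 to 100 mm from the centre of the control box
- socket: bystander: upright aluminium-coloured socket, 26 mm diameter, 36 mm tall; stands 95 to 110 mm from the centre of the control box
- toolbit: bystander: dark steel tool holder block 22 x 70 x 25 mm (height) with a small brass tip, about 100 to 115 mm from the knob
- wrench: bystander: steel open wrench, 190 mm long, lying at the right side of the bench
- driver: bystander: screwdriver with blue handle, 200 mm long, lying at the left side of the bench
- redcan: bystander: open red can, 68 mm diameter, 90 mm tall, at the back
- flapdisc: bystander: brown flap grinding disc, 100 mm diameter, 14 mm thick, lying flat in the middle of the bench
Not all that is in view belongs to the job. What is meant by the knob is not green, and is the smaller of those in its own colour. Leave any pink look-alike of the box alone.

How it is judged (in metres and radians):
On the way, in this order (a step that is already met when the one before it is completed fails the run):
1. the knob is picked up, its underside at least 3 cm above the bench (height (world z) of knob_mouth above 0.03 m and contact force between the fingers and knob above 3 N), for 0.1 s.
2. the knob is on the D-shaft, flat to flat, down on the collar (z of knob_mouth in the frame of shaft_seat between -0.003 and 0.0025 m and horizontal distance between knob_mouth and shaft_seat below 0.003 m and angle between the x axis of knob_mouth and the x axis of shaft_seat, either way round below 0.3 rad and angle between the z axis of knob_mouth and the z axis of shaft_seat, either way round below 0.1 rad), for 0.1 s.
At the end, for the whole second after the job is handed in: The knob sits on the shaft's collar (underside within 2.5 mm of it), centred within 3 mm, flats matched within 0.3 rad, upright within 0.1 rad; the shaft is held pushed in by more than 4.5 of its 6 mm; the gripper's fingers still bear on the knob with more than 3 N and the knob is at rest (all of step 2 and contact force between the fingers and knob above 3 N and value of joint plunger above 0.0045 m and linear speed of knob below 0.02 m/s); the arm keeps its last pose, push and grip.
It fails at once if a bystander is moved by more than 3 cm (distance of any of hexkey, socket, toolbit, wrench, driver, redcan, flapdisc from where it was at the start of the episode above 0.03 m).
It also fails if it takes over 38 s, if anything falls off the work surface, if the arm or the gripper's body presses on something with over 40 N, if the wrist force passes 120 N, or if a joint passes its speed limit or range.

## Working session

There is one attempt and no reset: what is moved stays moved. The work goes in short steps, each a Python script; the robot and the scene stay as the last script left them, time stands still between calls to the robot, and variables do not carry over. Pictures are saved under pics/ and viewed, and the job is handed in when it is done.

```bash
ls; mkdir -p pics
python3 - <<'E'
from workcell import *
from workcell import viewer,get_t
import cv2,numpy as np
for n in ("scene","top","wrist"):
    cv2.imwrite(f"pics/{n}0.png",viewer.grab_frame(n)); p=viewer.camera_params(n)
    print(n,{k:np.round(v,4).tolist() if not np.isscalar(v) else v for k,v in p.items()})
from workcell import get_tcp_pos,get_ee_rot
print(get_t(),get_tcp_pos(),get_ee_rot())
E
```

```text
pics
scene {'intrinsics': [[371.9699, 0.0, 253.4097], [0.0, 371.9699, 188.4089], [0.0, 0.0, 1.0]], 'k1': -0.09954472967405778, 'world_to_cam': [[0.8605, 0.5093, 0.0135, -486.9626], [-0.2994, 0.4841, 0.8222, 103.5301], [0.4122, -0.7115, 0.569, -1393.0787], [0.0, 0.0, 0.0, 1.0]]}
top {'intrinsics': [[394.8804, 0.0, 264.0172], [0.0, 394.8804, 189.3909], [0.0, 0.0, 1.0]], 'k1': 0.003053839148272877, 'world_to_cam': [[0.0252, -0.9997, -0.0062, 8.9881], [0.9856, 0.0238, 0.1674, -591.0499], [-0.1672, -0.0103, 0.9859, -1244.9177], [0.0, 0.0, 0.0, 1.0]]}
wrist {'intrinsics': [[318.7405, 0.0, 258.3856], [0.0, 318.7405, 193.2688], [0.0, 0.0, 1.0]], 'k1': -0.04847987057649367, 'hand_eye': [[0.0013, 0.3237, -0.9461, -143.1514], [1.0, -0.0013, 0.0009, -0.7804], [-0.0009, -0.9461, -0.3238, -83.9457], [0.0, 0.0, 0.0, 1.0]]}
0.15 [149.42578199 503.0548914  230.66856238] [-1.64761721  1.56959113 -1.93644254]
```

View pics/scene0.png

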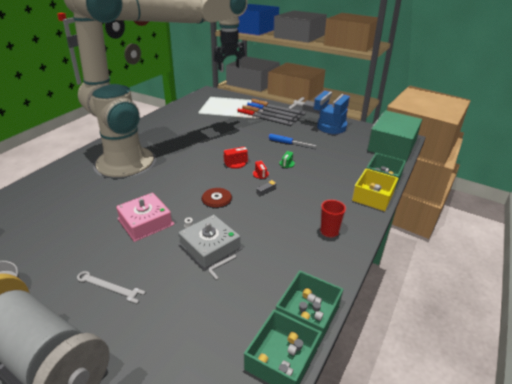

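View pics/top0.png

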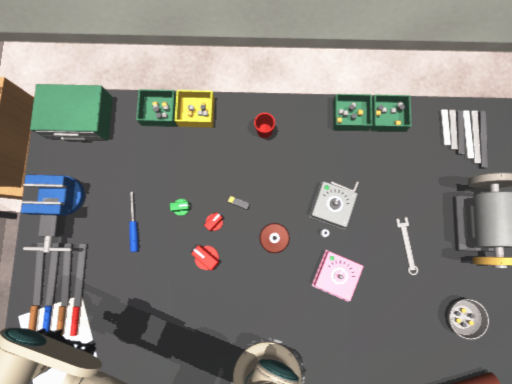

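View pics/wrist0.png

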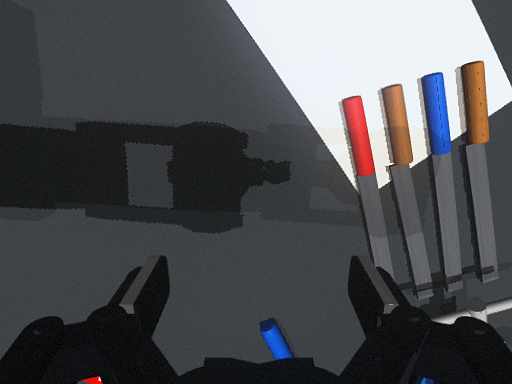

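Candidates for the knob in the top view are small red (214,222), large red (206,258), green (180,207) and the red can (265,124). By the description it is the smaller red at (214,222). The box is the grey one at (335,203), not the pink one at (338,275). I'll check both in crops and measure them.

```bash
cat > h.py <<'E'
import numpy as np,cv2
from scipy.spatial.transform import Rotation as Rn
from workcell import manip,gripper_to,kin,viewer,get_t,get_joint_pos,get_tcp_pos,get_ee_rot,get_force,get_torque,get_opening
def cam(name,tcp=None,rpy=None):
    p=viewer.camera_params(name)
    if name=="wrist":
        T=np.eye(4);T[:3,:3]=Rn.from_euler('xyz',rpy).as_matrix();T[:3,3]=tcp
        C=T@np.array(p["hand_eye"])
    else: C=np.linalg.inv(p["world_to_cam"])
    return np.array(p["intrinsics"]),p["k1"],C
def ray(c,uv):
    K,k1,C=c
    # scale 1+k1 r^2 == cv2 distortion with only k1
    s=cv2.undistortPoints(np.array([[uv]],float),K,np.array([k1,0,0,0]))[0,0]
    d=C[:3,:3]@np.array([s[0],-s[1],-1]);return C[:3,3],d/np.linalg.norm(d)
def onz(c,uv,z):
    o,d=ray(c,uv);return o+d*(z-o[2])/d[2]
def proj(c,X):
    K,k1,C=c
    x=np.linalg.inv(C)@np.append(X,1);s=np.array([x[0]/-x[2],-x[1]/-x[2]]);s=s*(1+k1*s@s)
    return K[:2,:2]@s+K[:2,2]
def crop(im,u,v,w,h,f,name):
    u,v=int(u),int(v);a=im[max(0,v-h):v+h,max(0,u-w):u+w]
    cv2.imwrite(name,cv2.resize(a,None,fx=f,fy=f,interpolation=cv2.INTER_CUBIC))
E
python3 - <<'E'
from h import *
im=cv2.imread("pics/top0.png");
a=im[185:275,165:245];b=im[165:255,300:375]
f=4
cv2.imwrite("pics/crop1.png",np.hstack([cv2.resize(a,None,fx=5,fy=5,interpolation=2),cv2.resize(b,None,fx=5,fy=5,interpolation=2)]))
c=cam("top")
hsv=cv2.cvtColor(im,cv2.COLOR_BGR2HSV)
m=(((hsv[...,0]<8)|(hsv[...,0]>172))&(hsv[...,1]>150)&(hsv[...,2]>90)).astype('uint8')
n,l,s,ce=cv2.connectedComponentsWithStats(m)
for i in range(1,n):
    if s[i,4]>40: print(s[i],ce[i],onz(c,ce[i],40).round(1))
print("box",onz(c,(335,203),60), "boxtop corners")
E
```

```text
[254 113  21  21 348] [264.32758621 122.77298851] [822.1  28.4  40. ]
[204 213  19  18 180] [213.28888889 222.53333333] [478.8 186.3  40. ]
[192 246  27  24 246] [206.40243902 256.7195122 ] [368.5 203.2  40. ]
[ 71 307   8  28 162] [ 74.55555556 320.30246914] [162.  606.8  40. ]
box [ 549.89592688 -206.85164249   60.        ] boxtop corners
```

View pics/crop1.png

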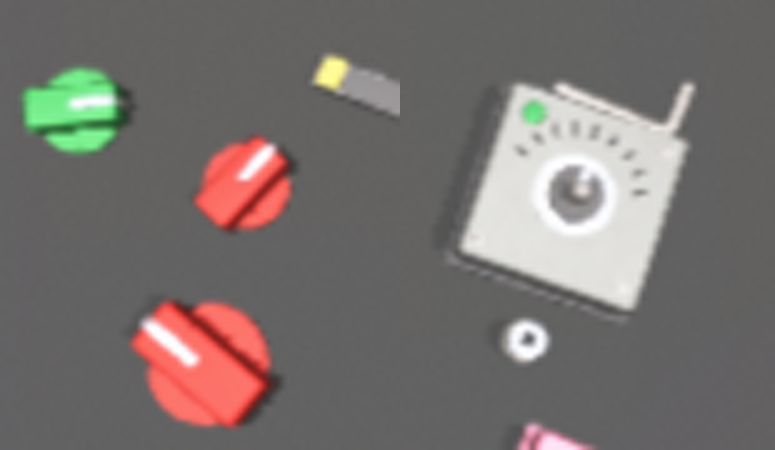

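The crop confirms it: the smaller red knob sits at crop (245,185), with its white line pointing up-right (yaw about -40°). The grey box has its green lamp at upper-left and its yaw is about -18°. I'll look at both closely with the wrist camera.

```bash
cat >> h.py <<'E'
def ori(psi):
    x=np.array([0,0,-1.]);y=np.array([-np.sin(psi),np.cos(psi),0]);z=np.cross(x,y)
    return Rn.from_matrix(np.stack([x,y,z],1)).as_euler('xyz')
def snap(name,fn):
    t,r=get_tcp_pos(),get_ee_rot();im=viewer.grab_frame("wrist");cv2.imwrite(fn,im)
    np.savez(fn.replace('.png','.npz'),t=t,r=r);return im,cam("wrist",t,r)
def load(fn):
    d=np.load(fn.replace('.png','.npz'));return cv2.imread(fn),cam("wrist",d['t'],d['r'])
E
python3 - <<'E'
from h import *
d=np.deg2rad
for a in (0,180):
    for p,ps in (((479,186,20),-40),((550,-207,90),-20)):
        j=kin.ik(list(p),ori(d(ps+a)).tolist()); print(a,p,None if j is None else np.round(j,2))
E
```

```text
0 (479, 186, 20) [ 0.3   0.21  1.67 -0.    1.26 -0.57]
0 (550, -207, 90) [-0.42  0.31  1.39  0.    1.44 -1.64]
180 (479, 186, 20) [ 0.3   0.21  1.67 -0.    1.26  2.57]
180 (550, -207, 90) [-0.42  0.31  1.39  0.    1.44  1.5 ]<sys>:0: UserWarning: Gimbal lock detected. Setting third angle to zero since it is not possible to uniquely determine all angles.
```

```bash
python3 -W ignore - <<'E'
from h import *
d=np.deg2rad
manip.move_to([550,-207,220],ori(d(-20)).tolist());manip.sleep(.2)
snap("b","pics/wbox.png");print(get_t(),get_tcp_pos(),get_force())
manip.move_to([479,186,180],ori(d(-40)).tolist());manip.sleep(.2)
snap("k","pics/wknob.png");print(get_t(),get_tcp_pos())
E
```

```text
3.2667 [ 550.11477374 -206.68408886  220.03394622] [ 0.64030922 -0.25004605  0.59512045]
5.0083 [479.30943371 185.47387885 180.01543323]
```

View pics/wbox.png

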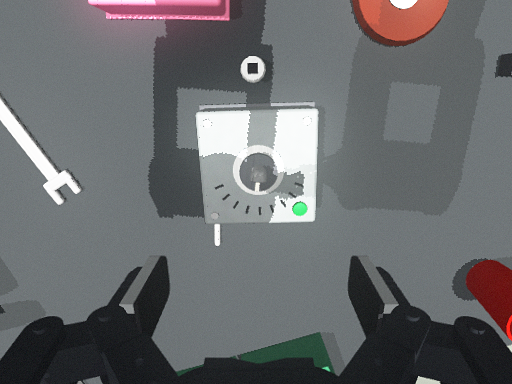

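View pics/wknob.png

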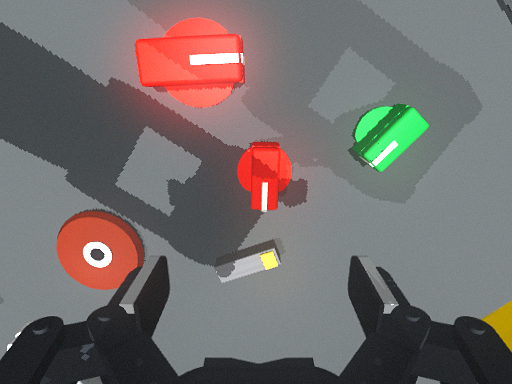

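The wrist views show the knob's bar around (264,175) with its white line near (264,196). The box collar is at about (259,170), and its line is near (258,187). I'll enlarge both.

```bash
python3 -W ignore - <<'E'
from h import *
im,c=load("pics/wbox.png");a=im[140:205,225:290]
A=cv2.resize(a,None,fx=6,fy=6,interpolation=2)
im2,c2=load("pics/wknob.png");b=im2[135:220,232:297]
B=cv2.resize(b,(390,510),interpolation=2)
H=np.zeros((510,390,3),'uint8');H[:390]=A
cv2.imwrite("pics/crop2.png",np.hstack([H,B]))
# knob
hsv=cv2.cvtColor(im2,cv2.COLOR_BGR2HSV)
R=(((hsv[...,0]<8)|(hsv[...,0]>172))&(hsv[...,1]>120)&(hsv[...,2]>60)).astype('uint8');W=((hsv[...,1]<90)&(hsv[...,2]>190)).astype('uint8')
for v in range(140,215,5): print(v,''.join('%4d'%x for x in im2[v,235:296:2,2]))
print()
roi=np.zeros_like(W);roi[135:220,232:297]=1
ys,xs=np.nonzero(W*roi);r=cv2.minAreaRect(np.stack([xs,ys],1).astype(np.float32));print(r)
P=np.array([onz(c2,p,40)[:2] for p in cv2.boxPoints(r)]);print(P.round(1))
for uv in ((265,143),(264,211)): print(onz(c2,uv,40))
E
```

```text
140  150 148 145 145 145 147 147 150 152 147 134 135 132 131 138 134 130 137 137 135 137 136 134 132 135 135 132 133 129 132 133
145   97 141 147 145 144 148 146 144 118 242 177 195 210 199 189 186 209 211 191 181 196 192 171 136 138 137 135 133 138 137 133
150   98 104 101  98 100 105 255 255 245 255 255 255 255 255 255 255 255 255 255 255 255 255 254 255 178 136 136 138 134 136 134
155  104 102 103 121 251 247 245 246 230 255 255 255 255 255 255 255 255 255 255 255 255 255 254 255 255 255 174 140 141 137 141
160   98 103 179 248 245 246 246 246 235 196 209 209 203 255 255 255 255 255 255 255 255 255 252 255 255 255 255 255 140 143 141
165   99 121 248 246 246 246 246 246 234 196 210 212 214 212 214 209 232 255 255 255 255 255 248 255 255 255 255 255 223 151 150
170   95 198 245 244 245 244 244 245 218 200 211 209 212 212 212 215 214 216 232 255 255 255 247 255 255 255 255 255 255 140 154
175   97 122 246 245 245 245 244 246 214 216 225 210 211 212 211 211 212 212 212 210 215 242 253 255 255 255 255 255 245 150 154
180   91  92 199 245 245 245 245 245 208 242 246 246 245 246 245 245
[... 314 characters left out ...]
 103
195   87  96  97  92  95  93  99  93 223 243 244 244 244 245 252 252 248 244 243 243 243 217  97 101 106 107 114 107 110 105 106
200   89  90  93  92  90  97  94  94 225 243 244 243 243 244 252 251 246 242 243 242 239 197 107 105 105 102 104 106 106 104 103
205   86  81  93  87  88  91  92  89 234 244 244 243 243 246 251 251 206 242 241 242 235 163 147 146 147 111 112 101 101  99 111
210   84  90  82  87  92  91  92  94  89  89  89  91  83 166 225 220 128 119 153 146 134 141 143 144 148 143 141 145 141 140 142

((264.5, 196.5), (29.0, 5.0), 90.0)
[[482.7 185.4]
 [485.6 189. ]
 [508.  170.5]
 [504.9 166.9]]
[456.44526863 210.77293236  40.        ]
[506.16584881 168.34777694  40.        ]
```

View pics/crop2.png

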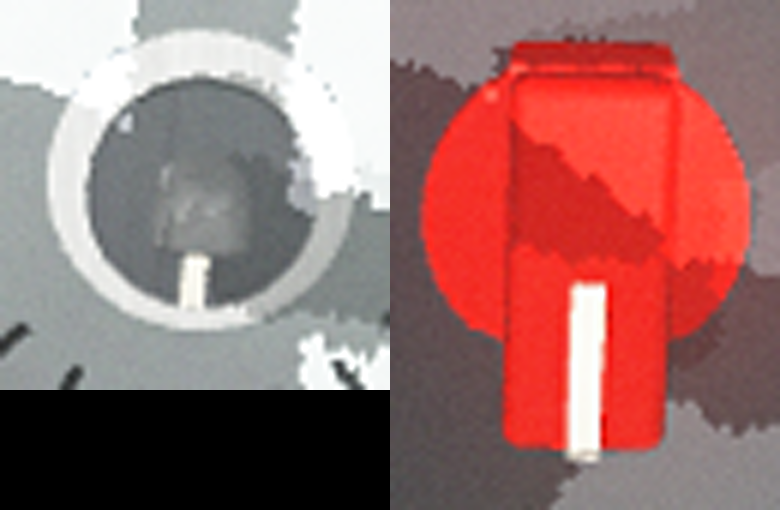

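```bash
python3 -W ignore - <<'E'
from h import *
im2,c2=load("pics/wknob.png")
q=np.array([(122,77),(280,77),(276,447),(113,447)])/6-.4
P=np.array([onz(c2,(232+x,135+y),40)[:2] for x,y in q]);print(P.round(1),"c",P.mean(0).round(1))
print("w",np.linalg.norm(P[0]-P[1]),np.linalg.norm(P[2]-P[3]),"l",np.linalg.norm(P[0]-P[3]),np.linalg.norm(P[1]-P[2]))
v=P[2:].mean(0)-P[:2].mean(0);print("yaw bar",np.degrees(np.arctan2(v[1],v[0])))
l=[onz(c2,(232+x/6-.4,135+y/6-.4),40)[:2] for x,y in ((199,285),(195,435))];v=l[1]-l[0];print("yaw line",np.degrees(np.arctan2(v[1],v[0])))
# skirt circle z=6 : left 33 at y~210, right 360
s=[onz(c2,(232+x/6-.4,135+y/6-.4),6)[:2] for x,y in ((32,205),(361,205))];print("skirt",np.linalg.norm(s[0]-s[1]),np.mean(s,0))
im,c=load("pics/wbox.png")
f=lambda x,y,z:onz(c,(225+x/6-.4,140+y/6-.4),z)[:2]
e=[f(*p,60) for p in((84,193),(316,193),(200,77),(200,311))]
e=np.array(e);print("collar",e.round(1),np.linalg.norm(e[0]-e[1]),np.linalg.norm(e[2]-e[3]),e.mean(0))
ctr=e.mean(0)
for a in((195,258),(193,283),(192,308)):
    p=f(*a,60);v=p-ctr;print("line",p.round(1),np.linalg.norm(v),np.degrees(np.arctan2(v[1],v[0])))
# box corners (top z=50) and green lamp
g=cv2.inRange(cv2.cvtColor(im,cv2.COLOR_BGR2HSV),(45,100,80),(80,255,255));g[230:]=0;
M=cv2.moments(g,True);L=onz(c,(M['m10']/M['m00'],M['m01']/M['m00']),55)[:2];v=L-ctr
print("lamp",L,np.linalg.norm(v),np.degrees(np.arctan2(v[1],v[0]))-45)
# top cam
ct=cam("top");print("top collar",onz(ct,(300+576/5,165+192/5),60))
for z in (60,84): print(z,proj(ct,np.append(ctr,z)),proj(c,np.append(ctr,z)))
E
```

```text
[[452.  199.3]
 [467.2 217.3]
 [513.  179.6]
 [496.3 159.7]] c [482.1 189. ]
w 23.59504203262057 25.963451790841017 l 59.44148422374601 59.41595955197655
yaw bar -40.626036606595534
yaw line -41.103886109463986
skirt 56.238157158211614 [481.44224992 189.99840423]
collar [[ 541.2 -225.3]
 [ 554.2 -189.6]
 [ 529.6 -200.9]
 [ 566.9 -214.4]] 38.018926100836 39.668971984933926 [ 547.97091357 -207.52685064]
line [ 557.9 -212. ] 10.88471978765743 -24.29319288482288
line [ 561.9 -213.8] 15.247367077455745 -24.311746463436066
line [ 565.9 -215.5] 19.63646516333577 -23.83586747021223
lamp [ 600.6308636  -180.81042405] 59.049452041378494 -18.099559426530842
top collar [ 554.90800618 -464.98387934   60.        ]
60 [335.21236248 203.59607653] [257.93219361 172.04250841]
84 [336.5119057  202.59727202] [257.85420201 178.9184951 ]
```

Sizes check out: bar about 26x59.4 mm, skirt 56.2, collar 38, lamp radius 59.05. The knob is at (482,189), yaw -40.8°. The shaft is at (548,-207.5), yaw -24.2°. Now grasping.

```bash
python3 -W ignore - <<'E'
from h import *
d=np.deg2rad;o=ori(d(-40.8)).tolist()
gripper_to(60,60)
manip.move_to([481.9,189.3,70],o)
manip.movel([481.9,189.3,12],speed=100)
manip.sleep(.1);print(get_t(),get_tcp_pos(),get_force())
gripper_to(20,60);print(get_t(),get_opening(),get_force(),get_torque())
manip.movel([481.9,189.3,140],speed=150)
manip.sleep(.1);print(get_t(),get_opening(),get_tcp_pos(),get_force())
snap("k","pics/held.png")
cv2.imwrite("pics/scene1.png",viewer.grab_frame("scene"))
E
```

```text
6.7333 [482.59572572 189.52367904  13.03613943] [-0.14685838  0.10882961  0.37454733]
7.1333 25.281086811146785 [-0.08217165  0.56614712  1.93127521] [-0.02321949  0.04736477 -0.03431244]
8.2333 25.00849292214473 [481.26099247 189.1034072  138.56249169] [ 0.10269206  0.75448461 -0.94764894]
```

View pics/held.png

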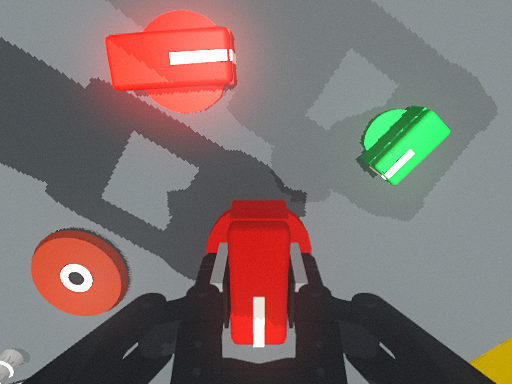

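The knob is held with its bar upright at (260,280) and its line at (259,320). I'll measure where it sits in the hand, and re-measure the shaft from another position relative to the hand.

```bash
python3 -W ignore - <<'E'
from h import *
im,c=load("pics/held.png");d=np.load("pics/held.npz")
crop(im,258,285,65,75,4,"pics/heldc.png")
t=d['t'];R=Rn.from_euler('xyz',d['r']).as_matrix()
q=[(230,221),(289,221),(288,344),(229,344)]
P=np.array([onz(c,p,t[2]+27.2) for p in q]);print(((P-t)@R).round(1),"centre",((P.mean(0)-t)@R).round(2))
print(d['r'],R.round(4).tolist())
E
```

```text
[[-27.1 -12.2 -32.2]
 [-27.2  11.2 -32.2]
 [-27.3  12.9  30.2]
 [-27.2 -14.6  30.3]] centre [-27.2   -0.66  -0.97]
[-2.12474145  1.56821786 -2.83682974] [[-0.0025, 0.6534, 0.757], [-0.0008, 0.757, -0.6534], [-1.0, -0.0022, -0.0014]]
```

View pics/heldc.png

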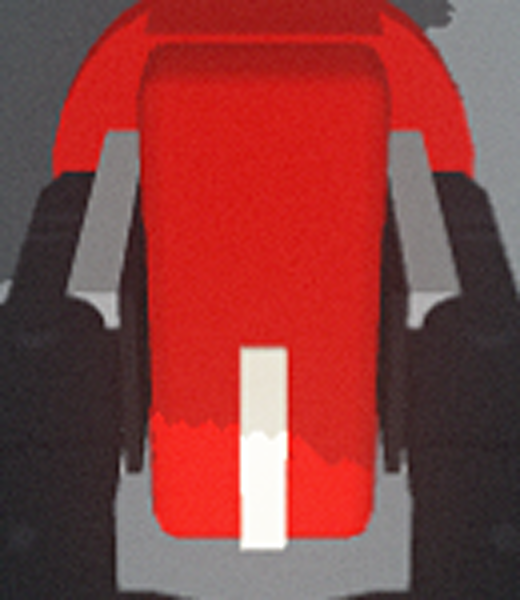

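```bash
python3 -W ignore - <<'E'
from h import *
d=np.deg2rad;psi=d(-24.2);o=ori(psi).tolist()
zt=np.array([np.cos(psi),np.sin(psi)])
p=np.array([548.1,-207.2])+70*zt
print(get_t());manip.move_to([p[0],p[1],150],o);manip.sleep(.25)
im,c=snap("b","pics/wbox2.png");print(get_t(),get_tcp_pos(),get_opening(),get_force(),proj(c,[548,-207.5,60]))
u,v=proj(c,[548,-207.5,60]);print(int(u)-50,int(v)-50)
cv2.imwrite("pics/wbox2c.png",cv2.resize(im[int(v)-50:int(v)+50,int(u)-50:int(u)+50],(600,600),interpolation=2))
E
```

```text
8.3333
10.2667 [ 612.10092503 -235.29791403  150.11934738] 25.317979199495653 [-0.46069619 -0.9136452  -0.26191208] [258.50354418 105.38311042]
208 55
```

View pics/wbox2c.png

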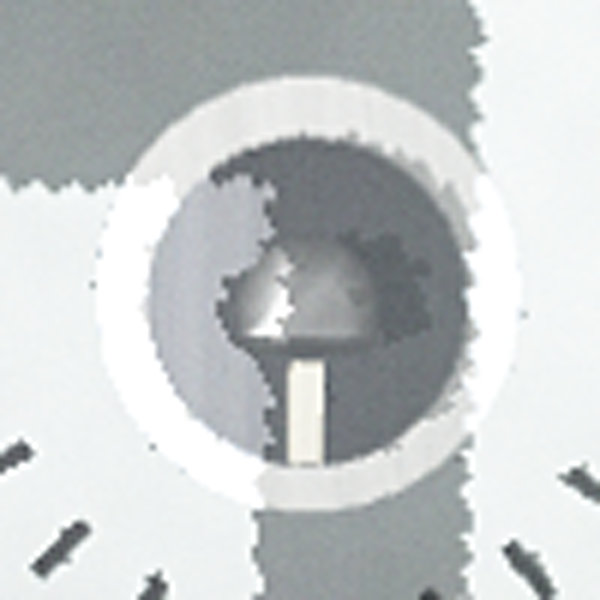

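View pics/wbox2.png

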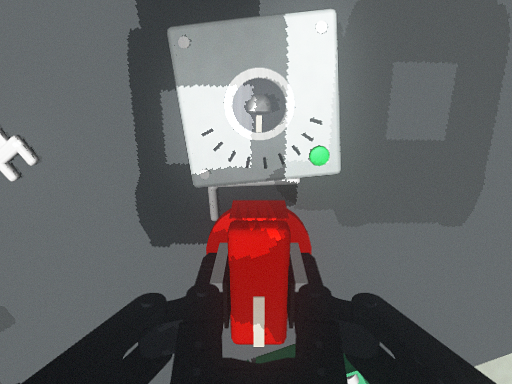

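The second view shows the collar centred near full-image (259,105). Its white line points straight down the image, so the flat faces the knob's line direction.

```bash
python3 -W ignore - <<'E'
from h import *
im,c=load("pics/wbox2.png");D=np.load("pics/wbox2.npz");t=D['t'];R=Rn.from_euler('xyz',D['r']).as_matrix()
f=lambda x,y,z:onz(c,(208+x/6-.4,55+y/6-.4),z)
e=np.array([f(*p,60) for p in((148,302),(470,302),(309,137),(309,467))]);ctr=e.mean(0)
print(np.linalg.norm(e[0]-e[1]),np.linalg.norm(e[2]-e[3]),ctr,"tool",(R.T@(ctr-t)).round(2))
for a in((306,362),(306,412),(306,462)):
    v=f(*a,60)-ctr;print(np.linalg.norm(v),np.degrees(np.arctan2(v[1],v[0])))
v=f(306,462,60)-f(307,365,60);print("line dir",np.degrees(np.arctan2(v[1],v[0])))
q=[(231,221),(290,221),(287,344),(231,344)]
P=np.array([onz(c,p,t[2]+27.2) for p in q]);print("knob",((P-t)@R).round(1),"centre",((P.mean(0)-t)@R).round(2))
print("psi",np.degrees(np.arctan2(-R[0,1],R[1,1])),"tool x",R[:,0])
E
```

```text
38.06431371478069 37.957455111885466 [ 548.08496855 -207.0754186    60.        ] tool [ 90.15  -0.61 -69.95]
6.74986791538471 -27.083413515324267
12.636207646934919 -25.682872832649185
18.614771210788174 -25.16732207307582
line dir -24.671365835165627
knob [[-27.2 -11.8 -32.5]
 [-27.2  11.6 -32.5]
 [-27.2  12.4  29.9]
 [-27.2 -13.6  30. ]] centre [-27.2   -0.33  -1.27]
psi -24.140737794214136 tool x [ 1.73824050e-04 -2.41052467e-05 -9.99999985e-01]
```

```bash
cat >> h.py <<'E'
psi=np.deg2rad(-24.5);ZT=np.array([np.cos(psi),np.sin(psi)]);YT=np.array([-np.sin(psi),np.cos(psi)])
S=np.array([548.25,-206.7])
E
python3 -W ignore - <<'E'
from h import *
o=ori(psi).tolist();p=S+0.8*ZT
manip.movel([p[0],p[1],120],o,speed=150);manip.movel([p[0],p[1],100],speed=80);manip.sleep(.2)
f0=get_force();np.save("f0.npy",f0);print(get_t(),get_tcp_pos().round(2),f0,get_torque(),get_opening())
cv2.imwrite("pics/scene2.png",viewer.grab_frame("scene")[200:290,160:270].repeat(6,0).repeat(6,1))
for z in np.arange(98,84,-2.):
    manip.movel([p[0],p[1],z],speed=25)
    f=get_force()-f0
    print(z,round(get_t(),2),get_tcp_pos().round(2),f.round(2),np.round(get_torque(),2))
    if np.linalg.norm(f)>12: break
E
```

```text
11.5167 [ 549.24 -207.17  100.44] [-0.08272882 -0.22295486 -0.91561214] [ 0.0232676   0.03021254 -0.02781932] 24.964317977842803
98.0 11.82 [ 548.9  -206.99   97.9 ] [ 0.56  0.17 -0.21] [-0.02 -0.03 -0.01]
96.0 12.07 [ 548.88 -207.     95.8 ] [0.79 0.25 0.14] [ 0.02 -0.04 -0.06]
94.0 12.32 [ 548.89 -207.01   93.8 ] [-0.68 -0.09  1.11] [0.01 0.01 0.02]
92.0 12.57 [ 548.93 -206.93   91.96] [-0.2   1.21  0.81] [0.07 0.08 0.01]
90.0 12.82 [ 548.68 -206.69   89.81] [-2.15  1.83  1.99] [0.37 0.33 0.02]
88.0 13.07 [ 548.61 -206.73   87.33] [-1.95  2.62 -0.53] [0.49 0.48 0.04]
86.0 13.32 [ 548.6  -206.75   85.39] [-2.81  3.81 -0.92] [ 0.59  0.6  -0.01]
```

View pics/scene2.png

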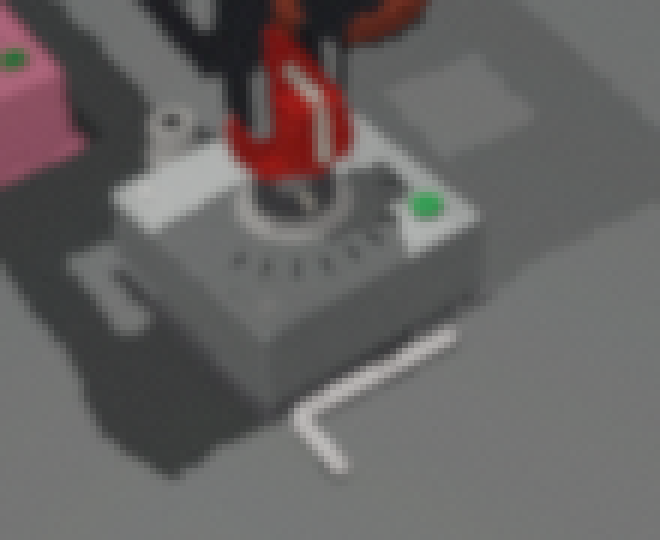

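It is going on. Sideways force is about 4.7 N, toward -z and +y of the tool. I'll shift to relieve it and keep descending.

```bash
python3 -W ignore - <<'E'
from h import *
f0=np.load("f0.npy");p=S+0.8*ZT
p=p-0.4*ZT+0.25*YT
for z in list(np.arange(84,71,-2.))+[71.,70.,69.,68.,67.,66.5,66.]:
    manip.movel([p[0],p[1],z],speed=25)
    f=get_force()-f0;fz,fy=f[:2]@ZT,f[:2]@YT
    print(z,round(get_t(),2),get_tcp_pos().round(2),f.round(2),"z,y %.1f %.1f"%(fz,fy),np.round(get_torque(),2))
    if abs(fz)>2:p=p+0.15*np.sign(fz)*ZT
    if abs(fy)>2:p=p+0.15*np.sign(fy)*YT
    if f[2]>14 or np.linalg.norm(f[:2])>12: break
print(get_t(),get_opening(),p)
E
```

```text
84.0 13.57 [ 548.6  -206.6    83.71] [-3.17  3.57 -1.46] z,y -4.4 1.9 [0.42 0.47 0.04]
82.0 13.82 [ 548.58 -206.59   81.93] [-2.72  2.78 -1.16] z,y -3.6 1.4 [0.44 0.45 0.02]
80.0 14.07 [ 548.54 -206.63   80.01] [-1.46  1.92 -0.5 ] z,y -2.1 1.1 [0.37 0.42 0.05]
78.0 14.32 [ 548.46 -206.58   77.92] [-1.36  0.25 -0.44] z,y -1.3 -0.3 [0.29 0.24 0.03]
76.0 14.57 [ 548.4  -206.59   75.82] [-0.74  1.85 -0.65] z,y -1.4 1.4 [0.15 0.23 0.  ]
74.0 14.82 [ 548.39 -206.57   73.84] [-0.8   1.47 -0.25] z,y -1.3 1.0 [ 0.06  0.03 -0.05]
72.0 15.07 [ 548.48 -206.54   72.36] [-2.02  1.61  3.1 ] z,y -2.5 0.6 [ 0.17  0.35 -0.02]
71.0 15.32 [ 548.46 -206.53   71.4 ] [-0.52  1.25  3.63] z,y -1.0 0.9 [0.11 0.13 0.  ]
70.0 15.57 [ 548.43 -206.54   70.29] [0.15 0.24 5.29] z,y 0.0 0.3 [0.09 0.03 0.03]
69.0 15.82 [ 548.41 -206.55   69.25] [-0.31 -0.25  4.86] z,y -0.2 -0.4 [ 0.04 -0.05 -0.02]
68.0 16.07 [ 548.46 -206.52   68.38] [0.31 1.12 5.86] z,y -0.2 1.1 [ 0.07  0.01 -0.01]
67.0 16.32 [ 548.47 -206.53   67.48] [-0.71  1.72  8.2 ] z,y -1.4 1.3 [ 0.12  0.08 -0.06]
66.5 16.57 [ 548.46 -206.53   67.05] [-0.05  0.64  7.77] z,y -0.3 0.6 [ 0.16  0.13 -0.03]
66.0 16.82 [ 548.48 -206.51   66.62] [0.31 0.8  8.16] z,y -0.1 0.9 [0.15 0.13 0.07]
16.8167 24.67974362716368 [ 548.17168106 -206.38957103]
```

The knob seated on the collar at TCP z ≈ 72.4, and the spring force ramp matches (4→8 N). I'll press on to the hard stop.

```bash
python3 -W ignore - <<'E'
from h import *
f0=np.load("f0.npy");p=[548.17,-206.39]
for z in np.arange(65.5,60,-.5):
    manip.movel([p[0],p[1],z],speed=20);manip.sleep(.1)
    f=get_force()-f0
    print(z,round(get_t(),2),get_tcp_pos().round(2),f.round(2),np.round(get_torque(),2))
    if f[2]>20: break
manip.sleep(.5);print(get_t(),get_tcp_pos(),get_force()-f0,get_opening())
im,c=snap("x","pics/end.png")
s=viewer.grab_frame("scene")[200:290,160:270];cv2.imwrite("pics/scene3.png",cv2.resize(s,None,fx=6,fy=6,interpolation=2))
E
```

```text
65.5 17.17 [ 548.47 -206.54   66.52] [-1.54  1.5   9.52] [ 0.25  0.36 -0.01]
65.0 17.52 [ 548.52 -206.55   66.49] [-3.18  1.69 12.26] [ 0.34  0.59 -0.02]
64.5 17.87 [ 548.55 -206.56   66.47] [-4.72  2.74 15.18] [0.47 0.83 0.07]
64.0 18.22 [ 548.56 -206.55   66.4 ] [-5.82  3.64 17.79] [0.48 1.1  0.01]
63.5 18.57 [ 548.61 -206.59   66.4 ] [-7.12  3.2  20.21] [0.61 1.36 0.03]
19.0667 [ 548.60724115 -206.56203097   66.38159096] [-6.52025065  3.31786409 19.93472832] 25.207385428472584
```

View pics/end.png

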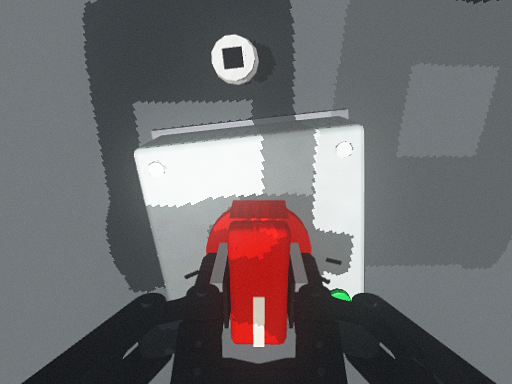

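View pics/scene3.png

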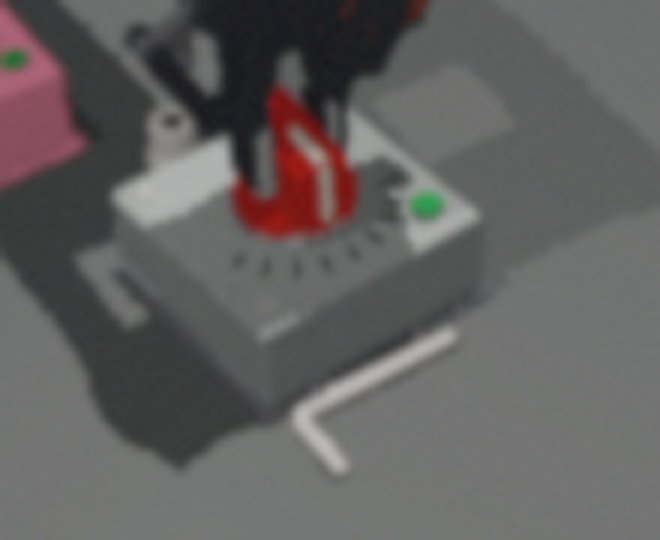

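The hard stop came at z=66.4, which is 6.0 mm below seating, with 20 N of push. The knob has not moved in the grip: its bar is still at rows 221–345. The hex key and socket have not been touched. Handing in.

```bash
python3 -W ignore - <<'E'
from h import *
manip.finish_job();print(get_t(),get_tcp_pos(),get_force(),get_opening())
E
```

```text
the job is handed in; nothing more can be done
the job is handed in; nothing more can be done
```

I picked up the smaller red knob, turned it about 16° to match the shaft's flat, and pushed it down over the D-shaft. I then pressed the sprung shaft to its hard stop and handed in with the gripper still holding the knob down.

**Last checks:**
- **Seating:** the knob met the collar at TCP z ≈ 72.4 mm. The force then rose from about 3 N to 9.5 N over 6.0 mm, which fits the spring, and the stop came at 66.4 mm.
- **Hold:** I left it pushing down with about 20 N and gripping at 60 N, at 19 s of the 38 s allowed. The knob had not moved in the grip.
- **Bystanders:** the hex key and socket looked untouched in the last pictures. I did not check the other bystanders again at the end, but the arm went nowhere near them after the pick-up.

**Small disagreements:**
- The position estimates for the knob and shaft differed by about 1 mm between views. This gave up to 4.8 N of sideways force while the knob went on, and I shifted the arm to relieve it.
- About 7 N of sideways force remained in the final hold at the hard stop.
- The finish call reports no verdict, so I don't have a pass or fail from the judge.

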